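# Proof-pull the drip hook, then hang the rinse basket

## Task

The hook post has just been pressed into its wooden block: while the basket still stands on the bench, prove that the post holds by pulling it straight up by its black knob with slowly rising force, without a jerk, to about 15 N (never more than 20 N), keep that pull for about a second, then let the post settle back home and release it. Then hang the wire rinse basket on the hook by the middle of its handle bar, so that it hangs about upright and still. Leave the mug and the jar where they are.

Things in the scene. Friction and masses are not known exactly. Their poses are not given: they have to be found in the camera images.
- hook_block: Fixed light-wood block 70 x 90 x 40 mm (x, y, z), screwed to the bench, carrying the upright steel hook post in its middle. Origin: centre of its underside. The hook arm points along the block's -x, roughly towards the robot.
- hook_post (a joint): Upward slide of the hook post in its block, in m: 0 = fully home. The rubber bush gives like a spring, 0.5 mm per newton of upward pull, after the first 1.5 N (weight): about 11.5 N at 0.005, 15 N at 0.00675, 20 N at 0.00925. It springs back to 0 when let go. Light damping (0.3 N at 10 mm/s).
- knob_grip (a point): On the post's axis, 216 mm above the bench, in the middle of the black plastic knob, an upright cylinder 24 mm in diameter, 32 mm tall. Moves with the post. Axes as the block, z up. The hook arm leaves the post 36 mm below this point, along -x: pads closing along y are clear of it. The post is a 12 mm steel rod.
- hook_seat (a point): Where the bar's middle lies when hung: 174 mm above the bench, 74 mm from the post axis along -x; axes as the block. The hook, a 10 mm rod, slopes from the post to a flat valley 24 mm long (top 4 mm below this point), then rises to a tip 28 mm farther in -x, its top 21 mm above this point. The bar lies along y. Bring it in from -x over the tip, basket under the arm, then lower.
- basket: Loose steel wire basket, about 0.2 kg, 64 (x) x 84 (y) x 45 mm, open on top, with a rigid upright bail of flat steel: two uprights 8 mm thick at y = +-46 mm carry a straight level bar along y. Origin: centre of its underside, z up.
- basket_bar (a point): Middle of the basket's bar: 105 mm above the basket's underside, in the centre of its section, 10 mm wide (x) by 8 mm high (z). The bar runs along this point's y, 84 mm clear between the uprights; 56 mm free between bar and basket rim. Gripping it 28 mm from the middle leaves the middle free for the hook.
- mug: White mug, 76 mm in diameter, 85 mm tall, handle along its +y (about 70 mm from the axis at most); bystander. Origin: centre of its underside.
- jar: Small closed jar, 44 mm in diameter, 70 mm tall; bystander on the far side. Origin: centre of its underside.

How it is judged:
By the outcome, as a careful person would: the job done as asked, in the order asked, and still so for the second after the job is handed in, with the robot touching nothing.
It also fails if it takes over 72 s, if anything falls off the work surface, if the arm or the gripper's body presses on something with over 40 N, if the wrist force passes 120 N, or if a joint passes its speed limit or range.

## Robot

A 6-joint arm with a two-finger parallel gripper is mounted at the origin on the work surface. World frame = base frame: x ahead of the robot, y to its left, z up, the work surface at z = 0. Lengths are in m, angles in rad, forces in N, time in s.
With the tool pointing down it reaches from about 0.275 to 0.75 m from the base axis. Payload 10.2 kg.
Tool frame: the origin (TCP) lies midway between the tips of the shut fingers; the grasp point (between the pads) lies 19 mm behind it (env.hold_point_z is the distance from the TCP to the grasp point, in m); z points along the fingers, y is the line along which they close (so a half turn about z gives the same grasp; the last joint's range is limited). The gripper opens to 85 mm and grips with 20 to 120 N. Pads are 22 mm wide; open, the fingers measure 114 mm over their backs; the gripper's body (76 mm by 85 mm) begins 54 mm behind the grasp point. The pads swing forward as they close: fully open they stand 13 mm farther back than shut.
Start: joints at [-0.223, 0.313, 1.498, -0, 1.331, -0.223], TCP at [0.525, -0, 0.231] pointing down, gripper open.
Joint ranges: [-2.94, 2.94], [-0.97, 2.17], [0.19, 2.56], [-1.23, 4.37], [0.02, 3.11], [-2.88, 2.88]. Speed limits (rad/s): [2.39, 2.39, 3.01, 3.14, 3.14, 3.14].

## Interface

Orientations are given as a unit quaternion [x, y, z, w].
In Python, from bench import env, kinematics, monitor, eyes, job gives the robot as it stands. The module is installed in compiled form; this text tells all that it offers. Calls block until the motion is done:
- env.reach(position, orientation): joint-space move of the TCP to a pose.
- env.movel(position, velocity=0.15, frame=None, guard=None): straight line of the TCP; frame=None keeps the orientation; velocity is the mean speed in m/s. With guard (N) it stops when the force on the tool has changed by that much, and returns True; else False.
- env.set_joints(angles): joint-space move.
- env.release() and env.close_gripper(effort=None): open the fingers fully, or close them until they stop; effort is the grip in N (None keeps the last).
- env.hold(seconds).
- kinematics.ik(position, orientation): joint angles nearest the present ones, or None.
- monitor.sense(): the state.
- eyes.grab_frame(name): name is "scene" or "side" or "wrist"; returns a dict with "frame" (400x640x3 uint8, red, green, blue), "mtx" (3x3 intrinsics, pixels), "view" (4x4, takes a point from world to camera coordinates). Camera axes: x right, y down, z forward; pixel columns grow to the right and rows downward; lengths in m; the calibration is good to about 2 mm. The wrist camera is an equidistant fisheye: a pixel r from the principal point sees the ray r / f radians off the axis. A picture is of the moment at which its call begins. There is no depth.
A pose or a line that the arm cannot do raises env.MotionError and nothing moves.
- job.hand_in(): hands the job in; it is judged then, once.
The state is a dict: "clock": time; "joints": joint angles; "qvel": joint speeds; "joint_efforts": joint torques, N m; "position": TCP position; "ee_rot": TCP orientation; "contact_force": force on the tool from outside, world axes, zero at the start; "ft_torque": the same for the moment, N m; "finger_gap": opening from 0.0 (shut) to 1.0 (fully open); "gripper_force": force on a finger pad.
Only numpy, scipy, OpenCV 4.12 (cv2) and the standard library are available. Lean on these libraries where they do the work, as an engineer would, in place of code of your own. Each camera call takes 0.05 s, during which the arm holds its last target. There are 200 camera calls.

## Working session

There is one attempt and no reset: what is moved stays moved. The work goes in short steps, each a Python script; the robot and the scene stay as the last script left them, time stands still between calls to the robot, and variables do not carry over. Pictures are saved under pics/ and viewed, at most 11 in all, crops included, and the job is handed in when it is done.

```bash
mkdir -p pics
python3 - <<'E'
from bench import env, kinematics, monitor, eyes, job
import cv2, json, numpy as np
for n in ("scene","side","wrist"):
    f=eyes.grab_frame(n); cv2.imwrite(f"pics/{n}0.png",f["frame"][:,:,::-1])
    np.savez(f"{n}0.npz",**f); print(n,np.round(f["mtx"],1).tolist(),np.round(f["view"],3).tolist())
s=monitor.sense();print(s["clock"],s["position"],s["ee_rot"],s["contact_force"],env.hold_point_z)
E
```

```text
scene [[413.4, 0.0, 313.0], [0.0, 413.4, 198.2], [0.0, 0.0, 1.0]] [[-0.276, 0.961, 0.011, 0.167], [0.7, 0.208, -0.683, -0.326], [-0.659, -0.181, -0.73, 1.323], [0.0, 0.0, 0.0, 1.0]]
side [[447.4, 0.0, 316.0], [0.0, 447.4, 203.7], [0.0, 0.0, 1.0]] [[0.958, -0.285, 0.01, -0.618], [-0.188, -0.658, -0.73, 0.21], [0.215, 0.697, -0.684, 0.86], [0.0, 0.0, 0.0, 1.0]]
wrist [[309.7, 0.0, 321.1], [0.0, 309.7, 199.5], [0.0, 0.0, 1.0]] [[1.0, -0.0, -0.002, -0.523], [0.001, -0.945, 0.326, -0.043], [-0.002, -0.326, -0.945, 0.382], [0.0, 0.0, 0.0, 1.0]]
0.15 [5.24815130e-01 3.71652691e-05 2.30876996e-01] [ 7.07104727e-01  7.07108664e-01 -2.64183443e-04 -4.15725314e-04] [-0.00892321  0.01005491  0.65160081] 0.0187
```

View pics/scene0.png

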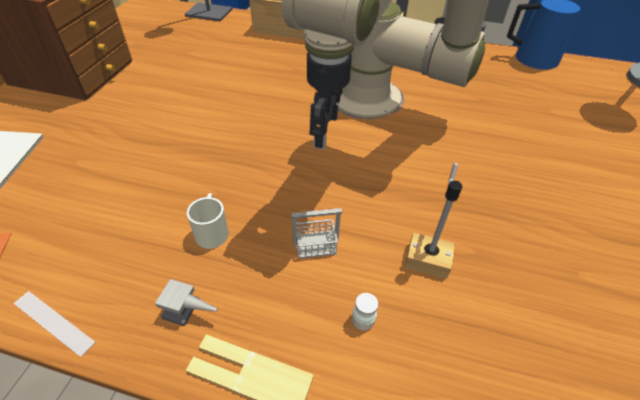

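View pics/side0.png

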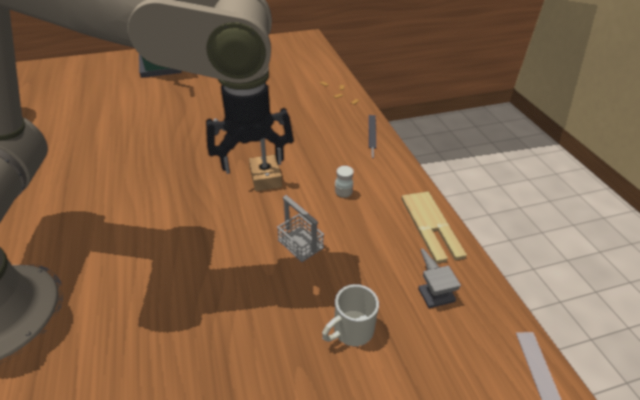

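View pics/wrist0.png

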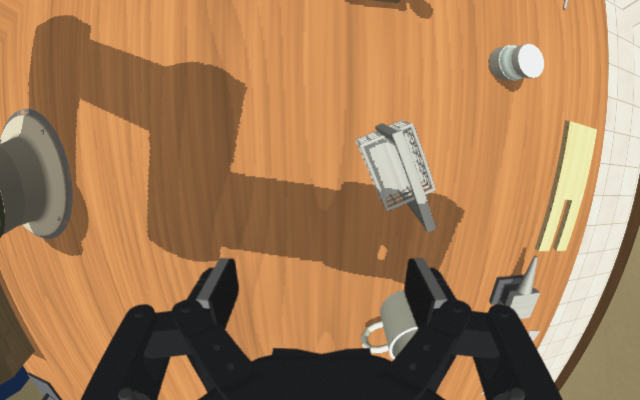

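The scene view shows the knob at (454,190), block underside near (431,263), basket bar (294,213)–(340,210), mug (208,222), jar (365,312). In the side view the gripper hides the knob, and the bar runs (286,202)–(317,235). In the wrist view the bar runs about (382,128)–(430,228), the jar is at (517,62), and the block is cut off at the top edge.

```bash
cat > h.py <<'E'
import numpy as np, cv2
from scipy.spatial.transform import Rotation as R
from scipy.optimize import least_squares
def ray(f,px,fish):
    K,V=f["mtx"],f["view"]; x=(px[0]-K[0,2])/K[0,0]; y=(px[1]-K[1,2])/K[1,1]
    if fish:
        t=np.hypot(x,y); s=np.sinc(t/np.pi); d=np.array([x*s,y*s,np.cos(t)])
    else: d=np.array([x,y,1.])
    d=V[:3,:3].T@d; return -V[:3,:3].T@V[:3,3], d/np.linalg.norm(d)
def atz(f,px,z,fish=False):
    c,d=ray(f,px,fish); return c+d*(z-c[2])/d[2]
def tri(rs):
    A=sum(np.eye(3)-np.outer(d,d) for c,d in rs); b=sum((np.eye(3)-np.outer(d,d))@c for c,d in rs)
    p=np.linalg.solve(A,b); return p,[np.linalg.norm(np.cross(p-c,d)) for c,d in rs]
def proj(f,p,fish=False):
    K,V=f["mtx"],f["view"]; q=V[:3,:3]@np.asarray(p)+V[:3,3]
    if fish:
        r=np.hypot(*q[:2]); t=np.arctan2(r,q[2]); u=q[:2]/r*t
    else: u=q[:2]/q[2]
    return u*[K[0,0],K[1,1]]+K[:2,2]
def down(yaw):  # tool down, closing line (tool y) along world angle yaw
    y=np.array([np.cos(yaw),np.sin(yaw),0]); z=np.array([0,0,-1.]); return R.from_matrix(np.c_[np.cross(y,z),y,z]).as_quat()
E
python3 - <<'E'
from h import *
S,D,W=[np.load(f"{n}0.npz") for n in("scene","side","wrist")]
np.set_printoptions(precision=3,suppress=True)
print("knob",atz(S,(454,190),.216)," block",atz(S,(431,250),.04))
print("bar S",atz(S,(294,213),.105),atz(S,(340,210),.105))
print("bar D",atz(D,(286,202),.105),atz(D,(317,235),.105))
print("bar W",atz(W,(382,128),.105,True),atz(W,(430,228),.105,True))
print("jar",atz(S,(365,312),.035),atz(W,(530,60),.07,1),"mug",atz(S,(208,222),.0425),atz(D,(357,318),.0425))
for n in ("scene","side"):
    im=cv2.imread(f"pics/{n}0.png")
a=cv2.imread("pics/scene0.png")[140:290,270:480]; b=cv2.imread("pics/side0.png")[180:270,250:350]
a=cv2.resize(a,None,fx=2.9,fy=2.9,interpolation=2); b=cv2.resize(b,None,fx=1.9,fy=1.9,interpolation=2)
cv2.imwrite("pics/cs.png",a)
E
```

```text
knob [0.581 0.252 0.216]  block [0.585 0.25  0.04 ]
bar S [ 0.623 -0.036  0.105] [0.588 0.052 0.105]
bar D [0.59  0.04  0.105] [ 0.626 -0.069  0.105]
bar W [0.577 0.057 0.105] [ 0.632 -0.039  0.105]
jar [0.76  0.145 0.035] [0.757 0.144 0.07 ] mug [ 0.65  -0.227  0.042] [ 0.654 -0.23   0.042]
```

View pics/cs.png

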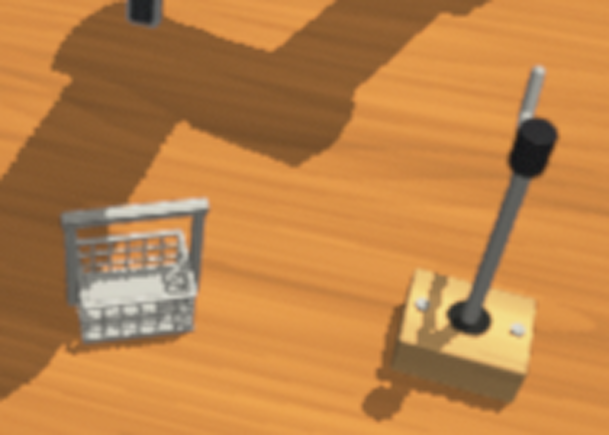

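The crop shows the knob centre at (454,191) px, the hook tip at (455.5,164), and the block top corners at (414,234), (454.5,243), (451,269) and (409,259). Next, wrist views from two places.

Run:
```python
from bench import env, monitor, eyes
from h import *
q=down(0.0)
q0=monitor.sense()["ee_rot"]
for i,p in enumerate([(.45,.10,.30),(.50,.22,.33)]):
    env.reach(p,q0); env.hold(.3)
    f=eyes.grab_frame("wrist"); np.savez(f"wrist{i+1}.npz",**f); cv2.imwrite(f"pics/wrist{i+1}.png",f["frame"][:,:,::-1])
f=eyes.grab_frame("side"); np.savez("side1.npz",**f); cv2.imwrite("pics/side1.png",f["frame"][:,:,::-1])
print(monitor.sense()["clock"])
S=np.load("scene0.npz")
c=np.array([atz(S,p,.04)[:2] for p in [(414.1,233.8),(454.5,242.8),(450.7,269.3),(409,259)]])
print(c,c.mean(0))
```

```text
2.1167
[[0.55212172 0.21140591]
 [0.55210585 0.29658632]
 [0.62235961 0.29259564]
 [0.62108341 0.20890126]] [0.58691765 0.25237228]
```

View pics/wrist1.png

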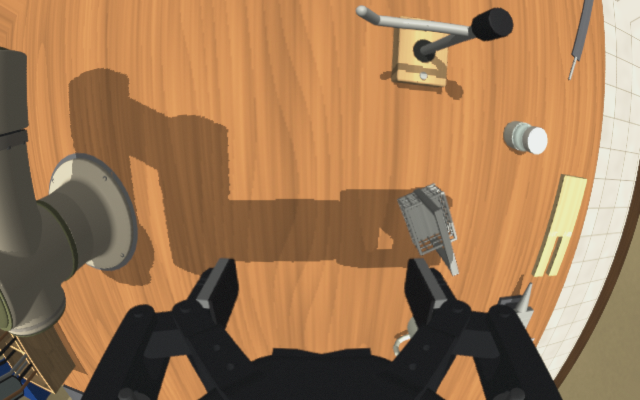

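View pics/wrist2.png

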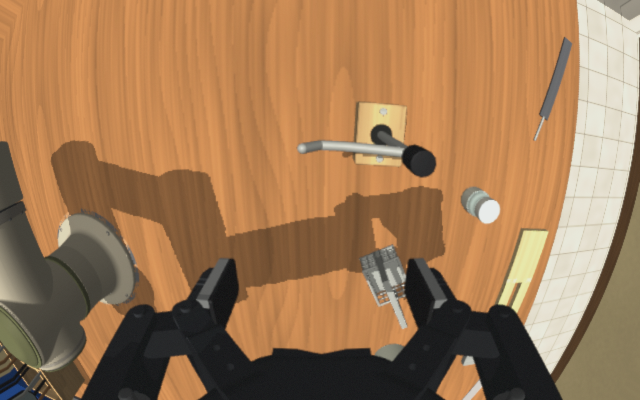

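The knob is at (491,25) in wrist1 and (419,160) in wrist2. The hook tip is at (362,11) and (303,148). In wrist1 the basket bar runs about (430,187)–(456,272).

Run:
```python
from h import *
np.set_printoptions(precision=4,suppress=True)
S,D1,D0=np.load("scene0.npz"),np.load("side1.npz"),np.load("side0.npz"); W=[np.load(f"wrist{i}.npz") for i in range(3)]
print("knob",tri([ray(S,(454.1,191),0),ray(W[1],(491,25),1),ray(W[2],(419,160),1)]))
t,_=tri([ray(S,(455.5,165),0),ray(W[1],(362,11),1),ray(W[2],(304,148),1)]);print("tip",t,_)
for z in(.19,):print(atz(W[2],(304,148),z,1),atz(W[1],(362,11),z,1))
print("block top corners w2",[atz(W[2],p,.04,1)[:2] for p in((360,102),(407,106),(403,165),(357,160))])
# crops
def crop(im,x0,x1,y0,y1,k): return cv2.resize(im[y0:y1,x0:x1,::-1],None,fx=k,fy=k,interpolation=cv2.INTER_CUBIC)
a=crop(W[0]["frame"],350,450,110,240,3); b=crop(W[1]["frame"],390,480,170,300,3)
c=crop(D1["frame"],270,330,185,265,3.25*1.0); 
H=390
out=np.zeros((H+210,800,3),np.uint8); out[:a.shape[0],:300]=a; out[:b.shape[0],300:570]=b; out[:260,575:770]=c[:260,:195]
d=crop(D1["frame"],180,380,70,200,1.6)[:208]; out[390:390+208,:320]=d
e=crop(W[2]["frame"],290,440,95,180,2.4); out[390:390+204,330:330+360]=e
cv2.imwrite("pics/c2.png",out[:600])
```

```text
knob (array([0.5839, 0.2515, 0.2161]), [np.float64(0.0011403813328778646), np.float64(0.0009019307989252321), np.float64(0.0007073801498137731)])
tip [0.4825 0.2561 0.1909] [np.float64(0.000612326225892421), np.float64(0.000779750940379933), np.float64(0.000702773229601456)]
[0.4831 0.2558 0.19  ] [0.482  0.2558 0.19  ]
block top corners w2 [array([0.5525, 0.2963]), array([0.62  , 0.2934]), array([0.6184, 0.2071]), array([0.55  , 0.2135])]
```

View pics/c2.png

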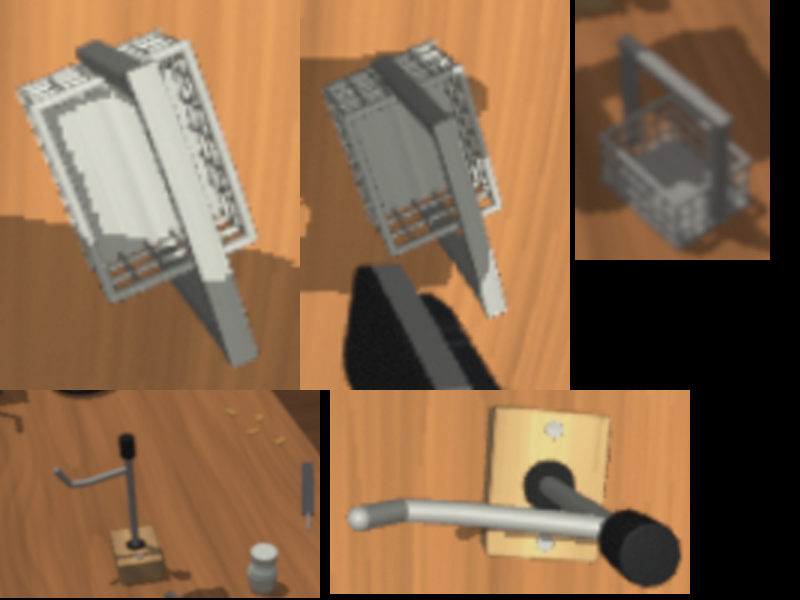

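The crops give these bar top-face ends: wrist0 (397,132)–(431,229), wrist1 (440,210)–(455,274), side about (286,197)–(315,222), scene (292,214)–(341,210). The hook has its valley and tip as described, and the block is square to the post.

Run:
```python
from h import *
np.set_printoptions(precision=4,suppress=True)
S,D1=np.load("scene0.npz"),np.load("side1.npz"); W=[np.load(f"wrist{i}.npz") for i in range(3)]
A=[(W[0],(397,132),1),(W[1],(439.7,210),1),(D1,(286.3,197.5),0),(S,(341,210),0)]
B=[(W[0],(431,229),1),(W[1],(455,274.3),1),(D1,(314.6,222),0),(S,(292,214),0)]
for L in(A,B):
    print("tri",tri([ray(*a) for a in L])); 
    for a in L: print("   z=.109",atz(a[0],a[1],.109,a[2]))
print([atz(W[0],(350+x/3,110+y/3),.045,1)[:2] for x,y in((20,92),(185,42),(255,243),(112,300))])
```

```text
tri (array([0.5919, 0.0538, 0.107 ]), [np.float64(0.0017967244699746837), np.float64(0.0013616612667455748), np.float64(0.002800761100415546), np.float64(0.0021414646446397513)])
   z=.109 [0.5897 0.0547 0.109 ]
   z=.109 [0.5925 0.0549 0.109 ]
   z=.109 [0.5932 0.0487 0.109 ]
   z=.109 [0.591  0.0544 0.109 ]
tri (array([ 0.6305, -0.038 ,  0.11  ]), [np.float64(0.0007560017434450451), np.float64(0.0006741301203530083), np.float64(0.0006169574682290005), np.float64(0.00017062114032541777)])
   z=.109 [ 0.6314 -0.0379  0.109 ]
   z=.109 [ 0.6312 -0.0395  0.109 ]
   z=.109 [ 0.6302 -0.0374  0.109 ]
   z=.109 [ 0.6297 -0.0381  0.109 ]
[array([0.5616, 0.0372]), array([0.6217, 0.0572]), array([ 0.6562, -0.0189]), array([ 0.6   , -0.0422])]
```

```bash
cat >> h.py <<'E'
POST=np.array([.5845,.2515]); YB=-0.04      # post axis, block yaw
BAR=np.array([.611,.008,.105]); YK=0.41       # bar middle, basket yaw
E
python3 - <<'E'
from bench import env, kinematics, monitor
from h import *
np.set_printoptions(precision=4,suppress=True)
j=np.array(monitor.sense()["joints"])
c=[(a,kinematics.ik([*POST,.30],down(a))) for a in (YB+np.pi/2,YB-np.pi/2)]
c=[(np.abs(np.array(q)-j).max(),a) for a,q in c if q is not None]; print(c)
o=down(min(c)[1])
env.reach([*POST,.30],o); env.movel([*POST,.197],.08,guard=6)
s=monitor.sense(); f0=np.array(s["contact_force"]); print(s["position"],f0,s["clock"])
env.close_gripper(80); env.hold(.4)
s=monitor.sense(); print(s["position"],np.array(s["contact_force"]),s["ft_torque"],s["finger_gap"],s["gripper_force"],s["clock"])
E
```

```text
[(np.float64(1.5079652468765072), 1.5307963267948965), (np.float64(1.6336274067132863), -1.6107963267948966)]
[0.5847 0.2516 0.1975] [-0.071  -0.457   0.0477] 4.9083
[0.5845 0.2514 0.1972] [-2.7837 -3.026   4.5064] [-0.5374  0.3628  0.0459] 0.2622940402384111 78.19499373435974 5.9083
```

Run:
```python
from bench import env, monitor
from h import *
s=monitor.sense(); p0=np.array(s["position"]); p=p0.copy()
def log(): 
    s=monitor.sense(); print(round(s["clock"],2),round((s["position"][2]-p0[2])*1e3,2),np.round(s["contact_force"],2),round(s["finger_gap"],3)); return s["contact_force"][2]
for d in (.002,.004,.005):
    p[2]=p0[2]+d; env.movel(p,.003,guard=18); fz=log()
while fz>-14.3 and p[2]-p0[2]<.012:
    p[2]+=min(.001,max(.0002,(fz+15)*.0005)); env.movel(p,.003,guard=5); fz=log()
env.hold(1.0); log()
```

```text
6.81 1.7 [ 1.37 -2.27 -4.95] 0.261
7.62 3.78 [ 1.9  -1.37 -8.62] 0.26
8.11 4.78 [  2.48  -3.13 -11.31] 0.257
8.59 5.79 [  2.57  -2.7  -12.83] 0.263
9.07 6.81 [  1.57  -2.62 -14.51] 0.255
10.07 6.96 [  2.01  -4.01 -15.77] 0.258
```

Run:
```python
from bench import env, monitor
from h import *
p=np.array(monitor.sense()["position"]); z0=p[2]
p[2]=z0-.0055; env.movel(p,.004); 
for k in range(10):
    s=monitor.sense(); fz=s["contact_force"][2]; print(round(s["clock"],2),round((p[2]-z0)*1e3,2),np.round(s["contact_force"],2))
    if fz>-.5: break
    p[2]-=.0005; env.movel(p,.004)
env.release(); env.hold(.2)
s=monitor.sense(); print(s["finger_gap"],s["contact_force"],s["position"])
p=np.array(s["position"]); p[2]=.31; env.movel(p,.12)
# on to the basket: above the grip point, 28 mm from the middle on +y side
u=np.array([-np.sin(YK),np.cos(YK),0])
from bench import kinematics
for sgn in(1,-1):
    g=BAR+sgn*.028*u
    for a in (YK,YK-np.pi): print(sgn,a,kinematics.ik([g[0],g[1],.2],down(a)))
    t=np.array([*(POST+R.from_euler('z',YB).apply([-.074,sgn*.028,0])[:2]),.155])
    for a in (YB,YB-np.pi): print(" seat",kinematics.ik(t,down(a)))
print(monitor.sense()["clock"])
```

```text
11.61 -5.5 [-1.71 -4.45 -5.04]
11.88 -6.0 [-1.79 -4.   -4.64]
12.16 -6.5 [-0.6  -4.76 -1.8 ]
12.43 -7.0 [-2.29 -4.79 -0.72]
12.71 -7.5 [-2.76 -4.98  0.98]
0.9998272891548744 [ 0.79182095 -0.10515601 -0.3688735 ] [0.58444151 0.25138146 0.19665698]
1 0.41 [-1.38721873e-01  5.03809559e-01  1.30167801e+00 -4.44089210e-16
  1.33610508e+00 -5.48721873e-01]
1 -2.731592653589793 [-1.38721873e-01  5.03809559e-01  1.30167801e+00 -4.44089210e-16
  1.33610508e+00  2.59287078e+00]
 seat [ 3.04036025e-01  5.07971309e-01  1.41711810e+00 -4.44089210e-16
  1.21650324e+00  3.44036025e-01]
 seat [ 3.04036025e-01  5.07971309e-01  1.41711810e+00 -4.44089210e-16
  1.21650324e+00 -2.79755663e+00]
-1 0.41 [-2.16366864e-01  5.52558282e-01  1.22450673e+00 -4.44089210e-16
  1.36452764e+00 -6.26366864e-01]
-1 -2.731592653589793 [-2.16366864e-01  5.52558282e-01  1.22450673e+00 -4.44089210e-16
  1.36452764e+00  2.51522579e+00]
 seat [ 2.08181567e-01  4.52008099e-01  1.50489717e+00 -4.44089210e-16
  1.18468738e+00  2.48181567e-01]
 seat None
14.6333
```

Run:
```python
from bench import env, monitor, eyes
from h import *
u=np.array([-np.sin(YK),np.cos(YK),0]); g=BAR-.0275*u; o=down(YK)
env.reach([g[0],g[1],.2],o); env.hold(.2)
f=eyes.grab_frame("wrist"); np.savez("wrist3.npz",**f)
print("proj",[proj(f,BAR+[*(s*.05*u)[:2],.004],1).round(1) for s in(-1,0,1)])
g1=env.movel([g[0],g[1],.0865],.1,guard=6)
env.close_gripper(60); env.hold(.4)
s=monitor.sense(); print(g1,s["position"],np.round(s["contact_force"],2),s["finger_gap"],s["gripper_force"],s["clock"])
p=np.array(s["position"]); p[2]+=.11; env.movel(p,.08); env.hold(.3)
f2=eyes.grab_frame("wrist"); np.savez("wrist4.npz",**f2)
s=monitor.sense(); print(np.round(s["contact_force"],2),np.round(s["ft_torque"],3),s["finger_gap"],s["clock"],s["position"])
a=f["frame"][100:400,150:550]; b=f2["frame"][100:400,150:550]
cv2.imwrite("pics/w34.png",cv2.resize(np.hstack([a,b])[:,:,::-1],None,fx=1,fy=1))
```

```text
proj [array([321.5, 229.9]), array([321.6, 171.2]), array([321.8, 106.6])]
False [ 0.62200847 -0.0172594   0.08652557] [ 1.34 -1.52  0.13] 0.09941913349036792 58.44315826892853 18.375
[ 0.46  0.1  -2.86] [-0.11  -0.017  0.04 ] 0.10133619064524968 20.25 [ 0.62199297 -0.01724358  0.1964381 ]
```

View pics/w34.png

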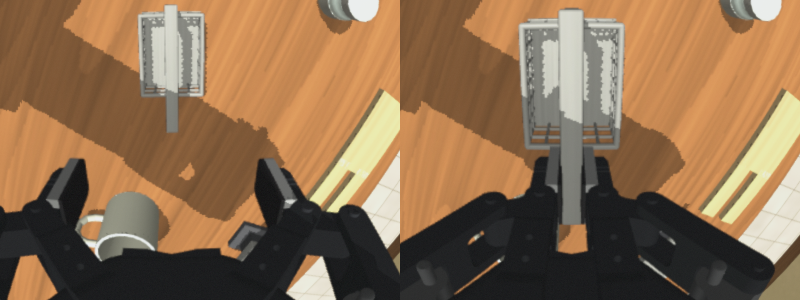

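The bar ends are at rows 105 and 232 before the grasp, against 107 and 230 predicted, so the estimate is good. After the lift the basket hangs straight in the grip, with the far bar end at about (321,110) and the near end near row 325.

Run:
```python
from bench import env, monitor, eyes
from h import *
np.set_printoptions(precision=4,suppress=True)
f=np.load("wrist4.npz"); u=np.array([-np.sin(YK),np.cos(YK),0]); s=monitor.sense(); p=np.array(s["position"])
for px in((321.5,110),(321.5,325)):
    d=atz(f,px,p[2]+.0187+.004,1)-p; print("along",d@u,"across",d@[np.cos(YK),np.sin(YK),0])
Rb=R.from_euler('z',YB); o=down(YB)
def tcp(x,zb,off=-.0275): return np.array([*(POST+Rb.apply([x,off,0])[:2]),zb-.0187])
a=tcp(-.175,.209); 
env.reach([.43,.03,a[2]],o); env.reach(a,o); env.hold(.4)
f=eyes.grab_frame("wrist"); np.savez("wrist5.npz",**f)
cs=eyes.grab_frame("side"); np.savez("side5.npz",**cs)
s=monitor.sense(); print(s["clock"],s["position"],a,np.round(s["contact_force"],2))
out=np.zeros((600,800,3),np.uint8); out[:300,:400]=f["frame"][100:,150:550]; out[:400,400:]=cs["frame"][:400,60:460]; out[400:,:]=0
w=cv2.resize(f["frame"][60:260,220:520],None,fx=1.3,fy=1.3); out[310:570,:390]=w
cv2.imwrite("pics/v5.png",out[:,:,::-1])
```

```text
along 0.07896954396312021 across -0.0006772730406974757
along -0.025035311916826314 across -0.0006328531645203462
22.3833 [0.4086 0.2308 0.1903] [0.4085 0.231  0.1903] [-0.14  0.48 -3.16]
```

View pics/v5.png

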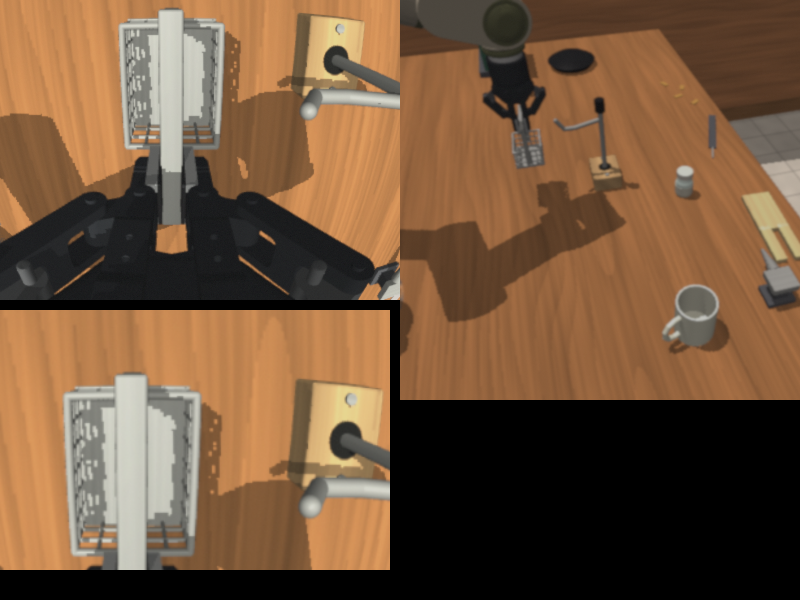

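Wrist5 shows the tip at (458,206) px, level with the bar's middle. The side view shows the basket held upright in front of the hook tip and clear of it.

Run:
```python
from bench import env, monitor, eyes
from h import *
np.set_printoptions(precision=4,suppress=True)
f=np.load("wrist5.npz"); Rb=R.from_euler('z',YB)
t=atz(f,(459,206),.19,1); print("tip",t,"block frame",Rb.inv().apply([*(t[:2]-POST),0]))
def tcp(x,zb,off=-.0275): return np.array([*(POST+Rb.apply([x,off,0])[:2]),zb-.0187])
hit=env.movel(tcp(-.074,.209),.06,guard=4); s=monitor.sense(); print(hit,s["position"],np.round(s["contact_force"],2))
if not hit:
    env.hold(.3); h2=env.movel(tcp(-.074,.1715),.025,guard=1.6); env.hold(.3)
    s=monitor.sense(); print(h2,s["position"],"zb",s["position"][2]+.0187,np.round(s["contact_force"],2),s["clock"])
w=eyes.grab_frame("wrist"); c=eyes.grab_frame("side"); sc=eyes.grab_frame("scene")
np.savez("side6.npz",**c)
out=np.zeros((600,800,3),np.uint8); out[:300,:400]=w["frame"][100:,150:550]; out[:300,400:]=cv2.resize(c["frame"][60:210,160:360],None,fx=2,fy=2); out[300:600,:400]=cv2.resize(sc["frame"][120:270,350:550],None,fx=2,fy=2)
cv2.imwrite("pics/v6.png",out[:,:,::-1])
```

```text
tip [0.482  0.2584 0.19  ] block frame [-0.1026  0.0027  0.    ]
False [0.5093 0.227  0.1904] [ 0.1   0.08 -1.94]
True [0.5093 0.2269 0.1548] zb 0.17352654542655158 [ 1.51 -0.5   4.5 ] 26.0833
```

View pics/v6.png

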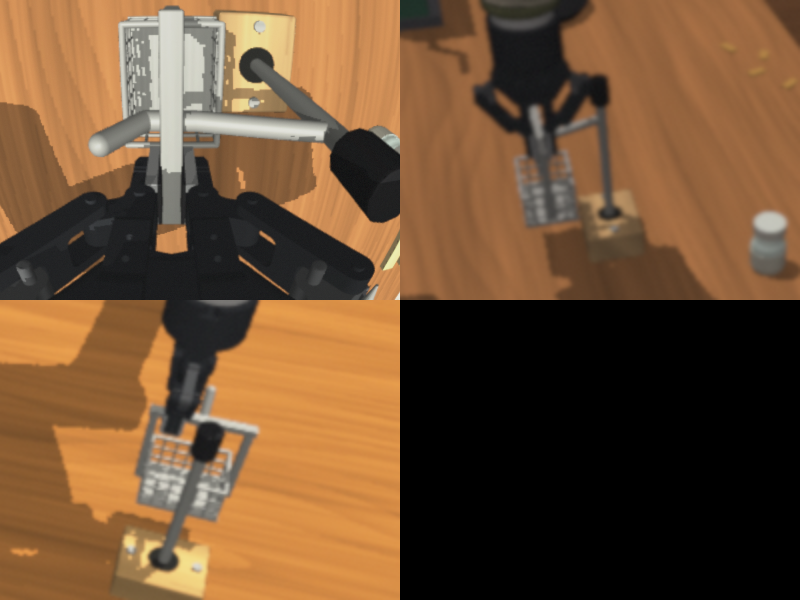

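The bar lies across the flat valley of the hook. The rod passes under it at about full-image pixel (320,222), and the basket is under the arm. I'll check the centring before releasing.

Run:
```python
from bench import env, monitor, eyes
from h import *
np.set_printoptions(precision=4,suppress=True)
w=eyes.grab_frame("wrist"); np.savez("wrist6.npz",**w); Rb=R.from_euler('z',YB)
p=np.array(monitor.sense()["position"])
for n,px,z in (("rod",(320,222.5),.168),("far",(321,110),.1775),("near",(321,325),.1775)):
    q=atz(w,px,z,1); print(n,q,"rel tcp",Rb.inv().apply([*(q-p)[:2],0])[:2],"block",Rb.inv().apply([*(q[:2]-POST),0])[:2])
```

```text
rod [0.5091 0.2549 0.168 ] rel tcp [-0.0013  0.0279] block [-0.0755  0.0003]
far [0.5116 0.3055 0.1775] rel tcp [-0.0008  0.0786] block [-0.075  0.051]
near [0.5074 0.2015 0.1775] rel tcp [-0.0009 -0.0255] block [-0.075  -0.0531]
```

The rod is within about 1.3 mm of the bar's middle, so I'll release.

Run:
```python
from bench import env, monitor, eyes
from h import *
p=np.array(monitor.sense()["position"]); p[2]+=.0005; env.movel(p,.005); print(np.round(monitor.sense()["contact_force"],2))
env.release(); env.hold(.5)
p[2]+=.12; env.movel(p,.06)
env.reach([.40,.05,.30],monitor.sense()["ee_rot"]); env.hold(2)
c=[eyes.grab_frame("side")]; sc=eyes.grab_frame("scene"); w=eyes.grab_frame("wrist"); env.hold(.35); c.append(eyes.grab_frame("side"))
print("diff",np.abs(c[0]["frame"].astype(int)-c[1]["frame"])[60:210,160:360].max(),monitor.sense()["clock"])
out=np.zeros((600,800,3),np.uint8); out[:300,400:]=cv2.resize(c[1]["frame"][60:210,160:360],None,fx=2,fy=2); out[:300,:400]=cv2.resize(sc["frame"][120:270,350:550],None,fx=2,fy=2)
out[300:600,:400]=cv2.resize(sc["frame"],(400,300)); out[300:,400:]=cv2.resize(c[1]["frame"],(400,300))
cv2.imwrite("pics/v7.png",out[:,:,::-1])
```

```text
[2.06 0.15 1.72]
diff 6 33.4333
```

View pics/v7.png

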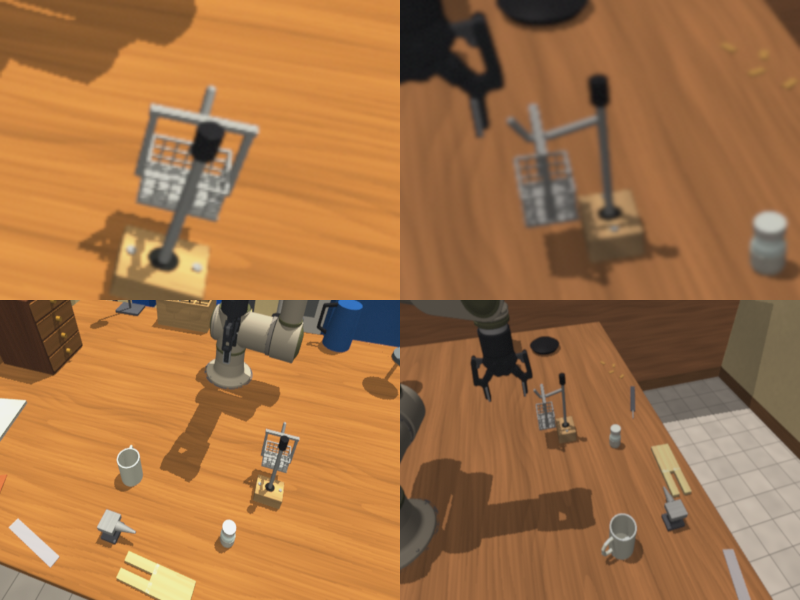

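The basket hangs upright on the hook by the middle of its bar, the robot is clear, and the mug and jar haven't moved.

```bash
python3 -c "
from bench import env, job
env.hold(2); print(job.hand_in())"
```

```text
the job is handed in; nothing more can be done
None
```

I pulled the post up to about 15–16 N, held it for about 1 s, let it settle home and released it. I then hung the basket on the hook by the middle of its bar, upright and still, left the mug and jar untouched, and handed the job in at about 35 s.

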